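# Lock the turning sample carousel

### The arm

A 6-joint arm with a two-finger parallel gripper is mounted at the origin on a cart in front of the work surface, level with it; the furniture and walls round the work are solid. World frame = base frame: x ahead of the robot, y to its left, z up, the work surface at z = 0. Lengths are in m, angles in rad, forces in N, time in s.
With the tool pointing down it reaches from about 0.25 to 0.8 m from the base axis. Payload 3.9 kg.
Tool frame: the origin (TCP) lies on the centre line of the jaws, within the pads' length; the fingertips stand ahead of it and the grasp point (between the pads) is the TCP (r.tip_extent is the z of the fingertips in the tool frame, in m); z points along the fingers, y is the line along which they close (so a half turn about z gives the same grasp; the last joint's range is limited). The gripper opens to 85 mm and grips with 20 to 120 N. Pads are 22 mm wide; open, the fingers measure 114 mm over their backs; the gripper's body (76 mm by 85 mm) begins 54 mm behind the grasp point. The pads swing forward as they close: fully open they stand 13 mm farther back than shut.
Start: joints at [1.327, 0.26, -0.138, 1.173, 0, 1.571], TCP at [0.127, 0.509, 0.25] pointing down, gripper open.
Joint ranges: [-2.78, 2.78], [-0.83, 1.72], [-1.28, 1.37], [-1.9, 2.12], [-1.57, 1.48], [-3.14, 3.14]. Speed limits (rad/s): [2.57, 2.57, 3.14, 3.14, 3.14, 3.14].

### API

Orientations are given as a unit quaternion [w, x, y, z].
In Python, from bench import telemetry, read_camera, job, r gives the robot as it stands.
- The arm moves only by the tool apply_moves, never from a script. Its argument "commands" is a list of rows, each a list of 2 entries, a list of its own where there are three numbers: the shift along the tool's x, y, z in cm, then the turn about the tool's z in rad. In form: [[[x, y, z], turn], ...]. A call has 1 to 20 rows; each row shifts and turns the commanded pose from where the row before left it, along the tool's axes as they then stand; what a row does not reach is not made up. A row lasts 1/10 s, in which the tool goes at most 50 mm and 8.59 degrees, less where a joint would pass 70% of its speed; a pose out of reach is approached as far as the arm can. A call is refused whole if a number of a shift passes 5 or a number of a turn 0.15, either way. A call with a gripper value outside its range is refused whole. "grip" is the opening, from -1 (shut) to 1 (fully open), so that 0 is half open, set as the call begins (left out, the last holds). The fingers move at their own pace and stop on an object; the grip force is fixed at half the most. Time passes only in rows, so rows that do not move let the fingers close. It gives the time, the measured TCP pose, the force, the opening and the grip force at its end, in the units of the state.
- telemetry.sense(): the state, without advancing time (a new reading comes with each control period).
- read_camera(name): name is "scene" or "side" or "wrist"; returns a dict with "color" (400x640x3 uint8, blue, green, red), "fx", "fy", "cx", "cy" (pixels), "dist_coeffs" ([k1, k2, p1, p2, k3] as OpenCV has them; the pictures are not rectified), "camera_from_world" (4x4, takes a point from world to camera coordinates). Camera axes: x right, y down, z forward; pixel columns grow to the right and rows downward; lengths in m; the calibration is good to about 2 mm. A picture is of the moment at which its call begins. There is no depth.
- job.finish_job(): hands the job in; it is judged then, once.
The state is a dict: "time_s": time; "joint_positions": joint angles; "joint_vel": joint speeds; "joint_efforts": joint torques, N m; "tcp_pos": TCP position; "eef_rot": TCP orientation; "contact_force": force on the tool from outside, world axes, zero at the start; "moment": the same for the moment, N m; "grip_width": finger opening in m; "gripper_force": force on a finger pad.
Only numpy, scipy, OpenCV 4.12 (cv2) and the standard library are available. Lean on these libraries where they do the work, as an engineer would, in place of code of your own. Each camera call takes 0.05 s, during which the arm holds its last target. There are 200 camera calls.

### The job

The sample carousel is turning and must be locked in its loading position. Take the red-handled locking pin from its holder, lay its foot lightly on the turning rotor right above the slot of the base and drag it down to a steady slow crawl, under a third of its speed but not stalled; then catch its index hole with the pin and push the pin through hole and slot until its collar rests on the rotor, and let go. Touch the rotor only with the pin, never hard (well below 15 N), and leave the vials and the stopper alone.

Things in the scene. Friction and masses are not known exactly. Their poses are not given: they have to be found in the camera images.
- pin: Locking pin, loose, about 60 g, upright in its holder at the start. Origin at the centre of the flat foot, z up along the pin. Round steel shank 12 mm in diameter and 38 mm long tapered over the last 5 mm to 9.6 mm at the foot; steel collar 24 mm in diameter from 38 to 42 mm; round red handle 16 mm in diameter from 42 to 78 mm. Grip the handle from above, 60 N holds it firmly.
- pin_holder: Fixed grey block 56 x 56 x 46 mm, origin under its centre, with a 14 mm hole 44 mm deep in its top; the pin hangs in it by its collar, foot 8 mm above the worktop. Lift the pin straight up 40 mm to free it.
- carousel: Fixed round blue base of the carousel, 200 mm in diameter, its top 40 mm above the worktop; origin under its centre, z up. The slot points along its -x.
- slot (a point): Reference point of the fixed slot, level with the base's top (40 mm above the worktop), in the slot's middle line, 64 mm from the rotor's axis. The slot is radial, 15 mm wide, 25 mm deep, runs from 46 mm off the axis out to the base's rim where it is open, and is flanked there by two orange marks.
- index_hole (a point): Centre of the rotor's only hole, in the plane of the rotor's upper face; it travels with the rotor, 64 mm from the axis. Round through hole 15 mm in diameter, ringed in orange. The rotor is an aluminium disc 160 mm in diameter and 10 mm thick, its upper face 62 mm above the worktop when nothing presses on it, flat from 46 mm off the axis outwards; a black hub cap stands 10 mm above it within 18 mm of the axis.
- rotor (a joint): Turn of the rotor about the vertical, rad, growing counterclockwise seen from above without limit; the hole lies over the slot at 0 and every 2 pi. A motor drives it through a soft clutch: about 2.2 rad/s when free, always counterclockwise; drag slows it by 1 rad/s for each 1.1 N of friction at the hole's radius, so it stalls at about 2.5 N of friction and starts again when freed. Friction coefficient with the pin anywhere from 0.35 to 0.85.
- seat: Spring seat that carries the rotor; origin on the rotor's axis, 15 mm below the rotor's upper face (47 mm above the worktop when free). It sinks straight down with the rotor when pressed, 3 mm at most, then it stands hard. It yields after 0.8 N and then by 1 mm for each 4.5 N, and springs back up when the pressure goes.
- vial_0: Bystander: loose small bottle with white cap, 22 mm in diameter, 45 mm high, origin under it.
- vial_1: Bystander: loose small bottle with black cap, 22 mm in diameter, 45 mm high, origin under it.
- stopper: Bystander: loose dark rubber stopper, 42 mm in diameter, 28 mm high, origin under it.

How it is judged:
On the way, in this order (a step that is already met when the one before it is completed fails the run):
1. the pin is out of its holder (z of pin in the frame of pin_holder above 0.048 m), for 0.1 s.
2. the pin's foot rubs on the rotor's upper face near the slot (within 8 mm) and drags the rotor down to a crawl (between 0.05 and 0.75 rad/s) (velocity of joint rotor between 0.05 and 0.75 rad/s and contact force between pin and seat above 0.5 N and z of pin in the frame of index_hole above -0.002 m and horizontal distance between pin and slot below 0.008 m), for 0.3 s.
At the end, for the whole second after the job is handed in: The pin stands through the index hole and in the slot: foot at least 13 mm below the base's top and 35 mm below the rotor's face, upright within 0.2 rad; hole and pin within 6 mm of the slot's reference point; rotor and pin at rest, released (z of pin in the frame of slot below -0.013 m and z of pin in the frame of index_hole below -0.035 m and horizontal distance between each of pin, index_hole and slot below 0.006 m and angle between pin's own z axis and vertical below 0.2 rad and velocity of joint rotor between -0.05 and 0.05 rad/s and linear speed of pin below 0.02 m/s); the robot touches nothing.
It fails at once if pin and rotor press on each other with more than 15 N (contact force between pin and seat above 15 N).
It fails at once if the robot itself touches the rotor (contact force between any of the fingers, the arm and seat above 1 N).
It fails at once if a bystander is disturbed (distance of any of vial_0, vial_1, stopper from where it was at the start of the episode above 0.015 m).
It also fails if it takes over 67 s, if anything falls off the work surface, if the arm or the gripper's body presses on something with over 40 N, if the wrist force passes 120 N, or if a joint passes its speed limit or range.

## Working session

There is one attempt and no reset: what is moved stays moved. The work goes in short steps, Python scripts to look and compute and a tool call to move; the robot and the scene stay as the last step left them, time stands still between calls to the robot, and variables do not carry over. Pictures are saved under pics/ and viewed, at most 10 in all, crops included, and the job is handed in when it is done.

Besides the shell and the picture viewer there is one more tool, called after "Request:" as a command line: name --argument value ..., lists and objects as JSON in quotes. apply_moves: Moves the arm, as the interface text tells. Its arguments: {"type":"object","properties":{"commands":{"type":"array"},"grip":{"type":"number"}},"required":["commands"]}

```bash
ls; mkdir -p pics
python3 - <<'E'
from bench import telemetry, read_camera, job, r
import cv2,pickle,numpy as np
s=telemetry.sense();print(s);print(r.tip_extent)
d={}
for n in("scene","side"):
    c=read_camera(n);d[n]=c;cv2.imwrite(f"pics/{n}0.png",c["color"]);print(n,c["fx"],c["cx"],c["cy"],c["dist_coeffs"],np.round(np.linalg.inv(c["camera_from_world"]),3).tolist())
pickle.dump(d,open("d0.pkl","wb"))
E
```

```text
pics
{'time_s': 0.0, 'joint_positions': array([ 1.32700670e+00,  2.60667172e-01, -1.39412930e-01,  1.17267014e+00,
        2.45317409e-05,  1.57079501e+00]), 'joint_vel': array([-4.65324783e-04, -4.29040901e-05,  1.34939884e-03, -3.32965706e-04,
       -2.33129027e-04,  5.15398506e-04]), 'joint_efforts': array([ 7.26017588e-04, -4.05676460e+01,  2.53923976e+01,  1.88274990e-02,
        1.09601242e-04, -8.99080362e-06]), 'tcp_pos': array([0.12656054, 0.50884326, 0.24945709]), 'eef_rot': array([-1.30966969e-04,  1.21592482e-01,  9.92579626e-01, -9.68217881e-04]), 'contact_force': array([-0.62675188,  0.40583485, -0.27936984]), 'moment': array([-0.01487336,  0.0099144 , -0.01041758]), 'gripper_force': 0.0, 'grip_width': 0.08550715844878874}
0.019
scene 379.93075755130593 318.77877716066837 198.63603874990767 [-0.00473499  0.          0.          0.          0.        ] [[0.901, -0.216, 0.377, 0.239], [-0.434, -0.493, 0.754, -0.755], [0.024, -0.843, -0.538, 0.543], [0.0, 0.0, 0.0, 1.0]]
side 388.4768028933058 325.34365517776234 193.02732169248657 [-0.00147017  0.          0.          0.          0.        ] [[0.903, -0.28, 0.326, 0.289], [-0.429, -0.547, 0.719, -0.708], [-0.022, -0.789, -0.614, 0.595], [0.0, 0.0, 0.0, 1.0]]
```

View pics/scene0.png

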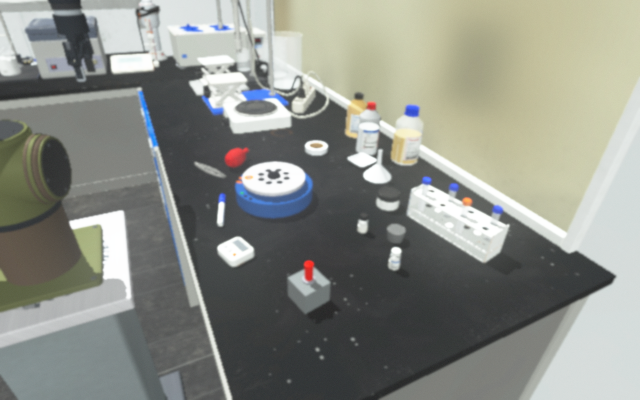

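View pics/side0.png

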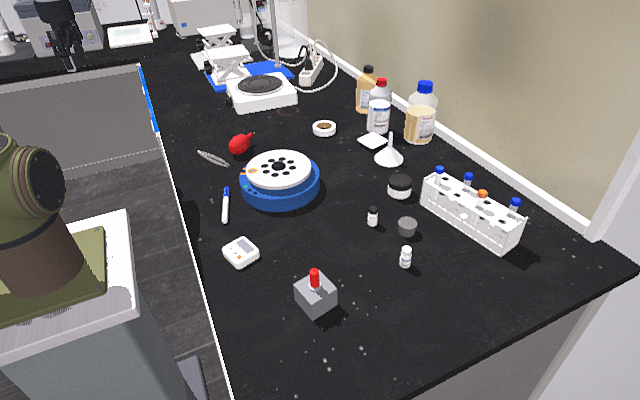

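The side view shows the red handle at about (315,278) and the carousel at about (280,172), with orange marks near (247,172). The vials and stopper are on the right at x>370.

```bash
cat > h.py <<'E'
import cv2,numpy as np
def ray(c,uv,z):
    K=np.array([[c["fx"],0,c["cx"]],[0,c["fy"],c["cy"]],[0,0,1]])
    p=cv2.undistortPoints(np.asarray(uv,float).reshape(-1,1,2),K,np.array(c["dist_coeffs"],float)).reshape(-1,2)
    T=np.linalg.inv(c["camera_from_world"]);d=np.c_[p,np.ones(len(p))]@T[:3,:3].T;o=T[:3,3]
    return (o+d*((z-o[2])/d[:,2])[:,None])[:,:2]
def proj(c,P):
    T=np.array(c["camera_from_world"]);K=np.array([[c["fx"],0,c["cx"]],[0,c["fy"],c["cy"]],[0,0,1]])
    return cv2.projectPoints(np.asarray(P,float).reshape(-1,1,3),cv2.Rodrigues(T[:3,:3])[0],T[:3,3],K,np.array(c["dist_coeffs"],float))[0].reshape(-1,2)
def blobs(m,a=4):
    n,l,s,ct=cv2.connectedComponentsWithStats(m.astype(np.uint8))
    return [(ct[i],s[i],l==i) for i in range(1,n) if s[i,4]>=a]
def circ(P):
    A=np.c_[2*P,np.ones(len(P))];x=np.linalg.lstsq(A,(P**2).sum(1),rcond=None)[0]
    return x[:2],np.sqrt(x[2]+x[:2]@x[:2])
E
python3 - <<'E'
import pickle;from h import *
d=pickle.load(open("d0.pkl","rb"))
for n,c in d.items():
    H=cv2.cvtColor(c["color"],cv2.COLOR_BGR2HSV);h,s,v=H[...,0].astype(int),H[...,1],H[...,2]
    red=((h<6)|(h>174))&(s>150)&(v>90);print(n)
    for ct,st,_ in blobs(red,15):print("red",ct.round(1),st,ray(c,ct,.074).round(4))
    org=(h>=6)&(h<22)&(s>110)&(v>120)
    for ct,st,_ in blobs(org,2):
        if 225<ct[0]<320 and 140<ct[1]<215: print("org",ct.round(1),st[2:],ray(c,ct,.04).round(4),ray(c,ct,.062).round(4))
    wh=(s<60)&(v>130);wh[:, :230]=0;wh[:,325:]=0;wh[:145]=0;wh[215:]=0
    b=max(blobs(wh),key=lambda b:b[1][4]);m=cv2.morphologyEx(b[2].astype(np.uint8),cv2.MORPH_OPEN,np.ones((3,3)))
    k=max(cv2.findContours(m,0,1)[0],key=len).reshape(-1,2);hl=cv2.convexHull(k).reshape(-1,2)
    P=ray(c,hl,.062);print("rotor",circ(P),b[1])
    bl=(h>100)&(h<125)&(s>120)
    b=max([b for b in blobs(bl) if 225<b[0][0]<320 and 140<b[0][1]<220],key=lambda b:b[1][4]);print("blue",b[0],b[1])
im=d["side"]["color"][140:220,225:335];cv2.imwrite("pics/crop.png",cv2.resize(im,None,fx=7,fy=7,interpolation=cv2.INTER_CUBIC))
E
```

```text
scene
red [371.  105.4] [368 103   7   6  38] [[1.0322 0.4126]]
red [234.6 156.3] [225 148  22  18 255] [[0.4495 0.1905]]
red [308.4 268.6] [304 260  10  20 143] [[ 0.4504 -0.2984]]
org [239.3 177.7] [2 2 3] [[0.4424 0.1291]] [[0.4335 0.0905]]
org [238. 181.] [3 1 3] [[0.4344 0.1132]] [[0.4258 0.0753]]
rotor (array([0.51569337, 0.05963127]), np.float64(0.08830173527639261)) [ 240  161   66   36 1720]
blue [274.22356091 201.86813922] [ 235  175   78   43 1494]
side
red [381.1  81.6] [377  78  10   9  74] [[1.0039 0.3771]]
red [239.5 143.2] [228 132  25  23 368] [[0.4561 0.1992]]
red [313.9 277.1] [309 267  10  21 164] [[ 0.4481 -0.3004]]
org [243.8 168.6] [3 2 5] [[0.4423 0.1285]] [[0.4363 0.0954]]
org [252.  170.4] [ 9  5 20] [[0.4585 0.1108]] [[0.4518 0.0784]]
org [242.6 172.9] [6 3 9] [[0.4342 0.1113]] [[0.4284 0.0788]]
rotor (array([0.51380596, 0.06009859]), np.float64(0.08511362785280029)) [ 245  149   66   41 1844]
blue [281.71866737 193.63987308] [ 239  158   81   55 1891]
```

View pics/crop.png

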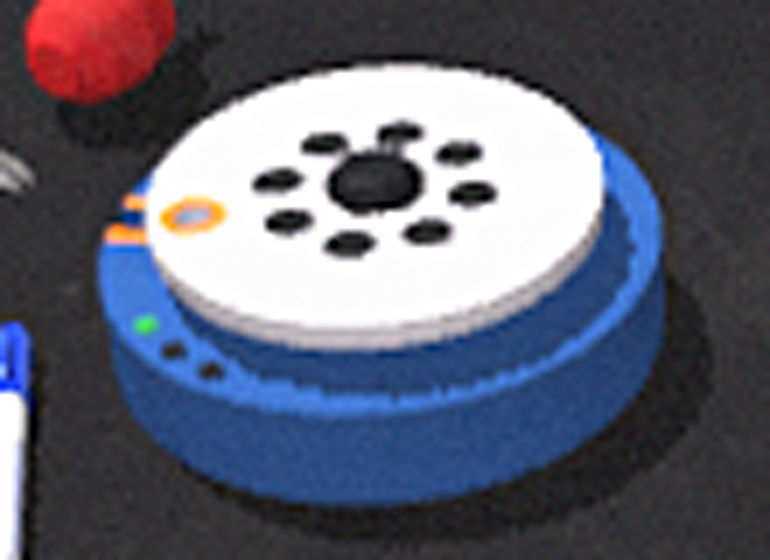

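The crop shows the rotor with the orange-ringed hole at about crop (193,215), which is over the slot, and the two orange marks at the left rim. I'm moving towards the pin now.

Request:
apply_moves --commands '[[[-1.5,-2,0],0],[[-2.5,-3.5,0],0],[[-2.6,-3.6,0],0],[[-2.6,-3.6,0],0],[[-2.6,-3.6,0],0],[[-2.6,-3.6,0],0],[[-2.6,-3.6,0],0],[[-2.6,-3.6,0],0],[[-2.6,-3.6,0],0],[[-2.6,-3.6,0],0],[[-2.6,-3.6,0],0],[[-2.6,-3.6,0],0],[[-2.6,-3.6,0],0],[[-2.6,-3.6,0],0],[[-2.6,-3.6,0],0],[[-2.6,-3.6,0],0],[[-2.6,-3.6,0],0],[[-2.6,-3.6,0],0],[[-2.6,-3.6,0],0],[[-2.6,-3.6,0],0]]'

```text
time_s: 2.1
tcp_pos: [0.4501, -0.2971, 0.2498]
eef_rot: [-0.0, 0.122, 0.993, 0.0]
contact_force: [1.2, 0.3, 1.2]
grip_width: 0.0853
gripper_force: 0.0
```

Request:
apply_moves --commands '[[[0,0,1],0.14],[[0,0,1],0.14],[[0,0,1],0.14],[[0,0,1],0],[[0,0,1],0],[[0,0,0],0]]'

```text
time_s: 2.7
tcp_pos: [0.449, -0.2946, 0.1986]
eef_rot: [-0.002, 0.325, 0.946, 0.0]
contact_force: [-0.3, 0.5, -0.2]
grip_width: 0.0853
gripper_force: 0.0
```

```bash
cat >> h.py <<'E'
def tool(s,dw):  # world shift (m) -> tool cm
    from scipy.spatial.transform import Rotation as R
    q=s["eef_rot"];return (R.from_quat([q[1],q[2],q[3],q[0]]).inv().apply(dw)*100).round(2)
E
python3 - <<'E'
from bench import *;from h import *;import pickle
s=telemetry.sense();print(s["time_s"],s["tcp_pos"],s["eef_rot"],s["joint_positions"])
c=read_camera("wrist");pickle.dump(c,open("w1.pkl","wb"));cv2.imwrite("pics/w1.png",c["color"])
print(np.linalg.inv(c["camera_from_world"]).round(3))
H=cv2.cvtColor(c["color"],cv2.COLOR_BGR2HSV);h,S,v=H[...,0].astype(int),H[...,1],H[...,2]
for ct,st,_ in blobs(((h<6)|(h>174))&(S>150)&(v>90),15):print(ct,st,ray(c,ct,.086))
E
```

```text
2.7 [ 0.44900919 -0.29461685  0.198611  ] [-1.55168678e-03  3.24850388e-01  9.45764066e-01  3.86206341e-04] [-5.80675065e-01  3.09612663e-01 -2.05948731e-01  1.05843293e+00
 -1.88144971e-05  8.10329086e-02]
[[ 0.615  0.753  0.234  0.389]
 [ 0.788 -0.587 -0.184 -0.247]
 [-0.001  0.298 -0.955  0.323]
 [ 0.     0.     0.     1.   ]]
[315.79026217 200.92322097] [306 185  21  32 534] [[ 0.44700507 -0.29406988]]
```

View pics/w1.png

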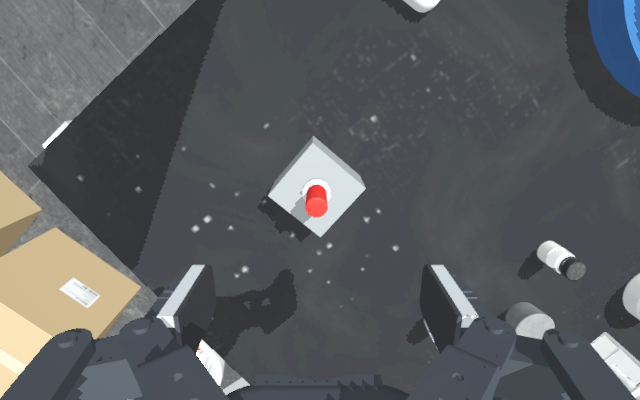

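The wrist view shows the pin's red handle at about (316,201) in the centred holder, with the carousel at the upper right. I'll descend onto the handle.

Request:
apply_moves --commands '[[[-0.2,-0.1,2],0],[[-0.1,-0.1,3],0],[[0,0,3],0],[[0,0,2.5],0],[[0,0,1.3],0],[[0,0,0.4],0],[[0,0,0],0]]'

```text
time_s: 3.45
tcp_pos: [0.4513, -0.2988, 0.0784]
eef_rot: [-0.0, 0.325, 0.946, 0.0]
contact_force: [-0.2, -0.5, 0.7]
grip_width: 0.0854
gripper_force: 0.0
```

Run:
```python
from bench import *;from h import *
s=telemetry.sense();print(s["time_s"],s["tcp_pos"],s["eef_rot"])
c=read_camera("wrist");cv2.imwrite("pics/w2.png",c["color"])
H=cv2.cvtColor(c["color"],cv2.COLOR_BGR2HSV);h,S,v=H[...,0].astype(int),H[...,1],H[...,2]
for ct,st,_ in blobs(((h<6)|(h>174))&(S>150)&(v>90),15):print(ct,st,ray(c,ct,.072))
print(proj(c,[s["tcp_pos"]]))
```

```text
3.45 [ 0.45126432 -0.29879236  0.07842283] [-5.89436316e-05  3.25498662e-01  9.45542499e-01  3.70937844e-06]
[319.28747346 279.27133758] [ 300  243   40   72 2355] [[ 0.45088076 -0.29698234]]
[[316.35107658 290.67557341]]
```

View pics/w2.png

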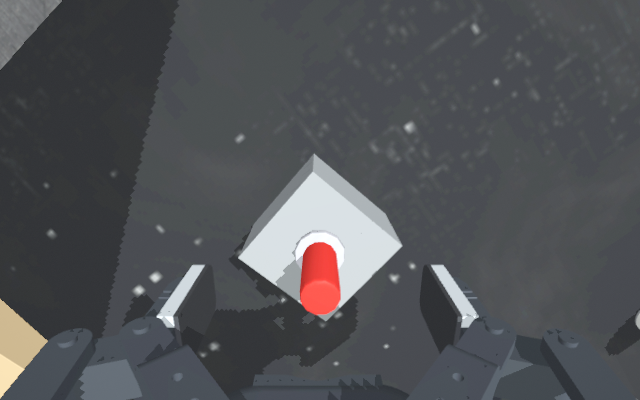

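The handle sits between the pads, at about (320,280) with the pads at 195 and 445. Closing now.

Request:
apply_moves --commands '[[[0,0,0],0],[[0,0,0],0],[[0,0,0],0],[[0,0,0],0],[[0,0,0],0],[[0,0,0],0],[[0,0,0],0],[[0,0,0],0]]' --grip -1

```text
time_s: 4.3
tcp_pos: [0.4513, -0.2989, 0.0786]
eef_rot: [0.0, 0.326, 0.945, -0.0]
contact_force: [-0.5, 0.8, 4.2]
grip_width: 0.0142
gripper_force: 58.6
```

Request:
apply_moves --commands '[[[0,0,-1],0],[[0,0,-2],0],[[0,0,-2.5],0],[[0,0,-2.5],0],[[0,0,-2],0],[[0.4,0.5,-1],0],[[1.3,1.7,0],0],[[2.2,3,0],0],[[2.4,3.2,0],0],[[2.4,3.2,0],0],[[2.4,3.2,0],0],[[2.4,3.2,0],0],[[2.4,3.2,0],0],[[2.4,3.2,0],0],[[2.4,3.2,0],0],[[2,2.7,0],0],[[1.1,1.5,0],0],[[0,0,0],0],[[0,0,0],0]]'

```text
time_s: 6.2
tcp_pos: [0.4588, 0.0983, 0.1879]
eef_rot: [-0.0, 0.325, 0.946, -0.001]
contact_force: [-0.1, 0.4, -0.1]
grip_width: 0.014
gripper_force: 58.7
```

Run:
```python
from bench import *;from h import *;import pickle
s=telemetry.sense();print(s)
L=[]
for i in range(12):
    c=read_camera("wrist");c["t"]=telemetry.sense()["time_s"];L.append(c)
pickle.dump((s,L),open("w3.pkl","wb"));cv2.imwrite("pics/w3.png",L[0]["color"])
```

```text
{'time_s': 6.2, 'joint_positions': array([ 2.11486267e-01,  2.04385564e-01, -3.83019245e-01,  9.84889587e-01,
       -5.86953467e-04,  8.74095204e-01]), 'joint_vel': array([-2.67586473e-02, -3.85989527e-03,  1.93232473e-04,  2.66317560e-03,
        8.85748219e-05, -1.93788128e-05]), 'joint_efforts': array([ 7.96800200e-01, -3.59774888e+01,  2.42194515e+01, -5.23204263e-02,
        6.32360950e-02,  1.11868783e-02]), 'tcp_pos': array([0.45881739, 0.09832565, 0.18788703]), 'eef_rot': array([-4.89787230e-04,  3.25276522e-01,  9.45618600e-01, -6.38192330e-04]), 'contact_force': array([-0.13270534,  0.43123615, -0.0537834 ]), 'moment': array([-0.00714274,  0.04376333,  0.04039778]), 'gripper_force': 58.7287437915802, 'grip_width': 0.014031229020539517}
```

View pics/w3.png

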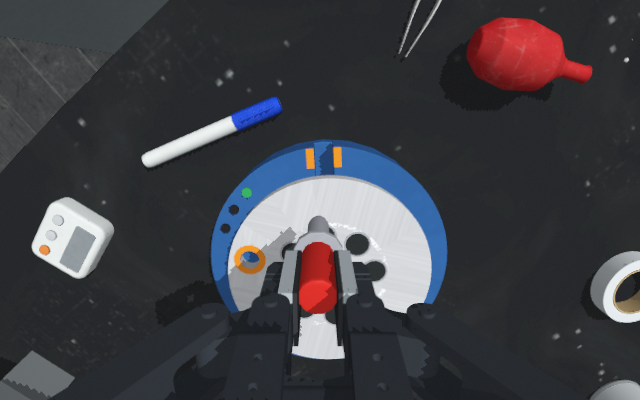

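The wrist view shows the marks at (310,158) and (337,157), the index-hole ring at (250,260), and the held pin with its foot near (318,222).

```bash
cat >> h.py <<'E'
def orange(c):
    H=cv2.cvtColor(c["color"],cv2.COLOR_BGR2HSV);h,S,v=H[...,0].astype(int),H[...,1],H[...,2]
    return (h>=8)&(h<22)&(S>140)&(v>150)
E
python3 - <<'E'
from h import *;import pickle
s,L=pickle.load(open("w3.pkl","rb"))
R=[]
for c in L:
    for ct,st,m in blobs(orange(c),12):
        if not 200<ct[0]<450 or not 130<ct[1]<350: continue
        if st[4]<350 and ct[1]<180: 
            if c is L[0] or c is L[5]: print("mark",ct,st,ray(c,ct,.04))
        else:
            k=max(cv2.findContours(m.astype(np.uint8),0,1)[0],key=len).reshape(-1,2)
            P=ray(c,k,.062);cc,rr=circ(P);R.append([c["t"],*cc]);print(c["t"],ct.round(1),st[4],cc.round(4),rr.round(4))
c=L[0];H=cv2.cvtColor(c["color"],cv2.COLOR_BGR2HSV)
w=(H[...,1]<40)&(H[...,2]>150)
E=[]
for y in range(185,300,5):
    row=np.where(w[y,215:440])[0]+215
    if y>195 and len(row): E+= [(row[-1]+.5,y)]
    if len(row) and (y<230 or y>280): E+=[(row[0]-.5,y)]
for x in range(260,400,5):
    col=np.where(w[150:260,x])[0]+150
    if len(col):E+=[(x,col[0]-.5)]
P=ray(c,E,.062);ce,re=circ(P)
for _ in range(3):
    ok=abs(np.hypot(*(P-ce).T)-re)<.003;ce,re=circ(P[ok])
print("edge",ce,re,ok.sum(),len(P))
R=np.array(R);print("arc",circ(R[:,1:]));a=np.unwrap(np.arctan2(R[:,2]-ce[1],R[:,1]-ce[0]));print(np.polyfit(R[:,0],a,1),np.hypot(R[:,1]-ce[0],R[:,2]-ce[1]))
t=s["tcp_pos"];print("tcp,foot expected px",proj(c,[t-[0,0,.0705]]))
cv2.imwrite("pics/w3c.png",cv2.resize(c["color"][130:330,200:450],None,fx=3,fy=3,interpolation=cv2.INTER_CUBIC))
E
```

```text
mark [336.8627451  156.48366013] [333 147   9  20 153] [[0.4474292 0.1263159]]
mark [309.7972973  158.06081081] [306 149   9  20 148] [[0.43560038 0.10918387]]
6.25 [249.5 259.2] 409 [0.466  0.0259] 0.0117
6.3 [248.9 266.7] 399 [0.4707 0.0206] 0.0117
6.35 [248.9 274.3] 382 [0.4757 0.0159] 0.0117
6.4 [248.6 281.4] 343 [0.4809 0.0115] 0.0114
6.45 [246.9 287.3] 241 [0.4867 0.008 ] 0.01
mark [309.97385621 156.47712418] [306 147   9  20 153] [[0.43560966 0.10921042]]
mark [336.99333333 155.14666667] [333 146   9  20 150] [[0.44762307 0.12616234]]
6.5 [247.5 293.2] 188 [0.4925 0.0051] 0.0096
6.55 [249.2 298. ] 125 [0.4966 0.0026] 0.0079
6.6 [249.4 304.1] 16 [ 0.4967 -0.0016] 0.0024
edge [0.51458666 0.06693584] 0.07954235143718655 60 60
arc (array([0.49581232, 0.02942033]), np.float64(0.026373901499080844))
[  1.84513726 -13.94307632] [0.06361428 0.06383243 0.06409973 0.06481504 0.0652302  0.06568026
 0.06680819 0.07082508]
tcp,foot expected px [[316.95623873 225.38882217]]
```

View pics/w3c.png

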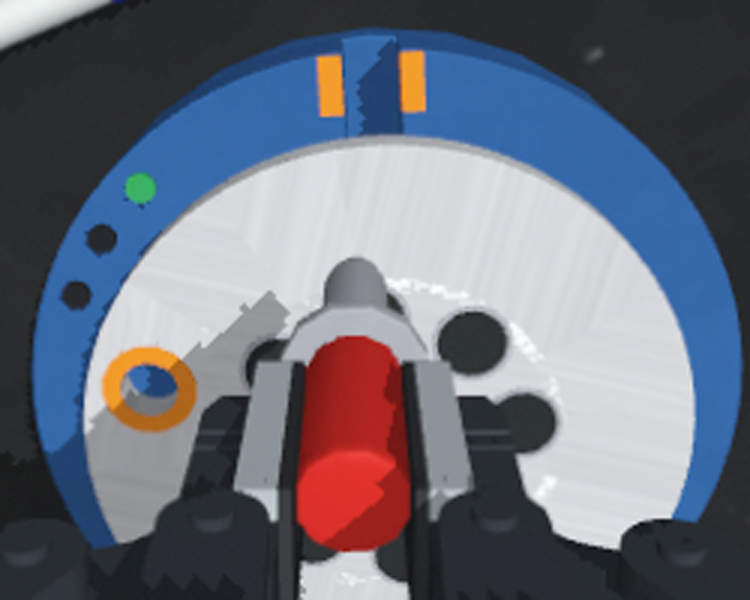

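Request:
apply_moves --commands '[[[0.06,0.5,1],0],[[0,0,2],0],[[0,0,1.2],0],[[0,0,0.5],0],[[0,0,0],0],[[0,0,0],0]]'

```text
time_s: 7.4
tcp_pos: [0.4625, 0.1028, 0.1415]
eef_rot: [0.0, 0.326, 0.945, 0.0]
contact_force: [0.1, -0.1, -1.4]
grip_width: 0.0141
gripper_force: 58.7
```

```bash
cat > trk.py <<'E'
from h import *;import pickle,sys
from bench import *
C=np.array([.5146,.0669]);U=np.array([-.820,.572]);T=np.array([.615,.788])
def ringang(c):
    for ct,st,m in blobs(orange(c),60):
        p=ray(c,ct,.062)[0]-C
        if abs(np.hypot(*p)-.064)<.006: return np.arctan2(p[1],p[0])-np.arctan2(U[1],U[0]),st[4]
    return np.nan,0
def holes(c,r=.036):
    th=np.radians(np.arange(-180,180,1.))+np.arctan2(U[1],U[0])
    acc=0
    g=c["color"].max(2).astype(np.float32)
    for rr in (r-.003,r,r+.003):
        P=np.c_[C+rr*np.c_[np.cos(th),np.sin(th)],np.full(360,.062)];q=proj(c,P).astype(np.float32)
        acc=acc+(cv2.remap(g,q[:,:1],q[:,1:],1)[:,0]<70)
    d=np.r_[0,(acc>=2).astype(int),0];e=np.diff(d);a=np.where(e>0)[0];b=np.where(e<0)[0]
    return [(int(x+y)//2-180,int(y-x)) for x,y in zip(a,b)]
def run(n,tag,prt=True):
    L=[];F=[]
    for i in range(n):
        c=read_camera("wrist");s=telemetry.sense();c["t"]=s["time_s"];L.append(c);F.append(s["contact_force"])
        a,k=ringang(c)
        if prt:print(round(c["t"],2),"ring",np.round((a+np.pi)%(2*np.pi)-np.pi,3),k,holes(c))
    F=np.array(F);print("F mean z %.2f tan %.2f rad %.2f sd %.2f tcp"%(F[:,2].mean(),(F[:,:2]@T).mean(),(F[:,:2]@U).mean(),F.std()),s["tcp_pos"].round(5),s["time_s"])
    pickle.dump(L,open(tag+".pkl","wb"));return L
E
python3 - <<'E'
from trk import *
L=run(5,"a1");c=L[0];cv2.imwrite("pics/a1.png",cv2.resize(c["color"][130:400,180:460],None,fx=2.2,fy=2.2,interpolation=cv2.INTER_CUBIC))
t=telemetry.sense()["tcp_pos"];print(proj(c,[t-[0,0,.0705],[.4621,.1035,.062]]))
E
```

```text
7.45 ring nan 0 [(-105, 137), (-16, 4), (23, 6), (64, 33), (126, 86)]
7.5 ring nan 0 [(-102, 131), (-17, 5), (23, 6), (65, 34), (114, 60), (162, 25)]
7.55 ring nan 0 [(-180, 1), (-120, 84), (-55, 38), (-17, 5), (21, 2), (24, 3), (64, 35), (114, 59), (168, 24)]
7.6 ring nan 0 [(-177, 7), (-118, 80), (-52, 32), (-17, 5), (21, 2), (24, 3), (65, 34), (115, 60), (170, 19)]
7.65 ring nan 0 [(-174, 12), (-118, 80), (-52, 31), (-17, 5), (23, 6), (65, 34), (117, 65), (173, 13)]
F mean z -0.61 tan 0.37 rad -0.10 sd 0.65 tcp [0.46268 0.10271 0.14187] 7.65
[[316.79219433 225.8507998 ]
 [317.25049363 218.69195411]]
```

View pics/a1.png

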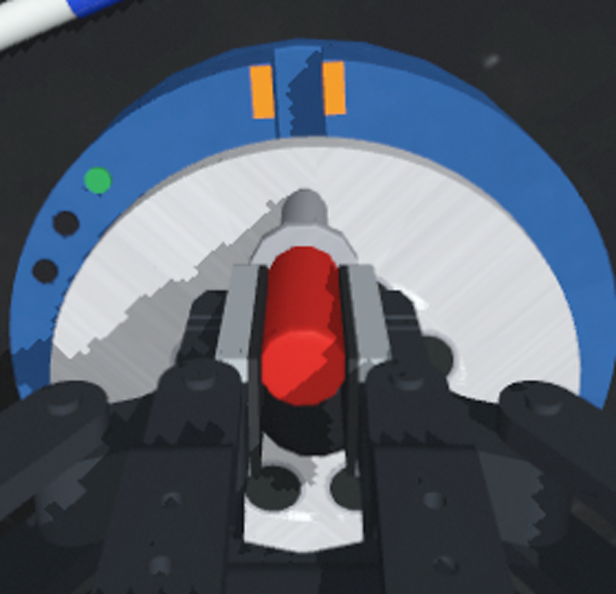

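The crop shows the foot about 1 mm to the right of the slot line, at crop x 305 against 299, and slightly inward. The ring is hidden, and some hub holes are visible between the fingers. I'll nudge the pin over and go lower.

Request:
apply_moves --commands '[[[0.08,-0.06,0.3],0],[[0,0,0.3],0],[[0,0,0.15],0],[[0,0,0],0],[[0,0,0],0]]'

```text
time_s: 8.15
tcp_pos: [0.4612, 0.1026, 0.1337]
eef_rot: [-0.0, 0.326, 0.945, -0.0]
contact_force: [-0.2, -0.4, -0.6]
grip_width: 0.014
gripper_force: 58.7
```

```bash
cat >> trk.py <<'E'
def side(n,tag):
    L=[];F=[];A=[]
    for i in range(n):
        c=read_camera("side");s=telemetry.sense();c["t"]=s["time_s"];L.append(c);F.append(s["contact_force"])
        H=cv2.cvtColor(c["color"],cv2.COLOR_BGR2HSV);h,S,v=H[...,0].astype(int),H[...,1],H[...,2]
        o=[np.nan,0]
        for ct,st,m in blobs((h>=5)&(h<24)&(S>90)&(v>110),5):
            p=ray(c,ct,.062)[0]-C
            if abs(np.hypot(*p)-.064)<.009 : o=[np.arctan2(p[1],p[0])-np.arctan2(U[1],U[0]),st[4]]
        A.append((s["time_s"],o[0]))
    A=np.array(A);F=np.array(F);ok=~np.isnan(A[:,1])
    print([(round(t,2),round((a+np.pi)%(2*np.pi)-np.pi,2)) for t,a in A[ok]])
    if ok.sum()>2: print("omega",np.polyfit(A[ok,0],np.unwrap(A[ok,1]),1)[0])
    print("F z %.2f tan %.2f rad %.2f"%(F[:,2].mean(),(F[:,:2]@T).mean(),(F[:,:2]@U).mean()),s["tcp_pos"].round(5),s["time_s"])
    pickle.dump(L,open(tag+".pkl","wb"));return L
E
python3 - <<'E'
from trk import *
L=side(16,"s1");c=L[0]
cv2.imwrite("pics/s1.png",cv2.resize(c["color"][120:220,220:340],None,fx=5,fy=5,interpolation=cv2.INTER_CUBIC))
E
```

```text
[(np.float64(8.2), np.float64(-0.79)), (np.float64(8.25), np.float64(-0.67)), (np.float64(8.3), np.float64(-0.56)), (np.float64(8.35), np.float64(-0.45)), (np.float64(8.4), np.float64(-0.34)), (np.float64(8.45), np.float64(-0.26)), (np.float64(8.5), np.float64(-0.11)), (np.float64(8.55), np.float64(0.02)), (np.float64(8.6), np.float64(0.13)), (np.float64(8.65), np.float64(0.22)), (np.float64(8.7), np.float64(0.32)), (np.float64(8.75), np.float64(0.42)), (np.float64(8.8), np.float64(0.54)), (np.float64(8.85), np.float64(0.65)), (np.float64(8.9), np.float64(0.74)), (np.float64(8.95), np.float64(0.86))]
omega 2.195099252731126
F z -0.75 tan 0.08 rad -0.24 [0.46121 0.10265 0.13382] 8.95
```

View pics/s1.png

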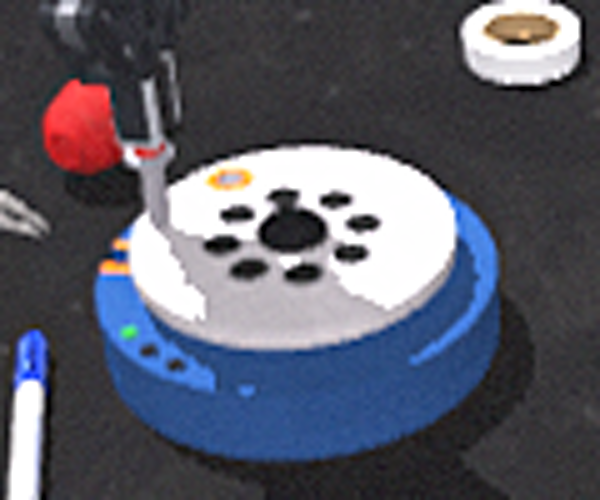

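The side view shows the ring clearly at crop (230,180), so it can be tracked (ω≈2.2). The foot sits just above the rotor over the slot. I'll lower gently.

Request:
apply_moves --commands '[[[0,0,0.07],0],[[0,0,0.05],0],[[0,0,0],0]]'

```text
time_s: 9.25
tcp_pos: [0.4611, 0.1025, 0.1325]
eef_rot: [-0.0, 0.326, 0.945, -0.0]
contact_force: [0.3, -0.3, -0.4]
grip_width: 0.0145
gripper_force: 58.7
```

```bash
python3 -c "
from trk import *
side(5,'s2')"
```

```text
[(np.float64(9.3), np.float64(1.58)), (np.float64(9.35), np.float64(1.67)), (np.float64(9.4), np.float64(1.77)), (np.float64(9.45), np.float64(1.88)), (np.float64(9.5), np.float64(1.98))]
omega 2.015685985086208
F z -0.46 tan -0.41 rad -0.09 [0.46125 0.10267 0.13262] 9.5
```

Request:
apply_moves --commands '[[[0,0,0.03],0],[[0,0,0],0]]'

```text
time_s: 9.7
tcp_pos: [0.4611, 0.1025, 0.1323]
eef_rot: [0.0, 0.326, 0.945, -0.0]
contact_force: [-1.4, -0.3, 0.1]
grip_width: 0.0138
gripper_force: 58.8
```

```bash
python3 -c "
from trk import *
side(5,'s2')"
```

```text
[(np.float64(9.75), np.float64(2.42)), (np.float64(9.8), np.float64(2.49)), (np.float64(9.85), np.float64(2.59)), (np.float64(9.9), np.float64(2.66)), (np.float64(9.95), np.float64(2.73))]
omega 1.5900030852409497
F z 0.54 tan -0.74 rad -0.18 [0.4612  0.10258 0.13234] 9.95
```

Request:
apply_moves --commands '[[[0,0,0.04],0],[[0,0,0],0]]'

```text
time_s: 10.15
tcp_pos: [0.4611, 0.1025, 0.1319]
eef_rot: [0.0, 0.326, 0.945, -0.0]
contact_force: [-0.5, -1.2, 1.3]
grip_width: 0.0142
gripper_force: 58.9
```

```bash
python3 -c "
from trk import *
side(5,'s2')"
```

```text
[(np.float64(10.2), np.float64(3.08)), (np.float64(10.25), np.float64(-3.14)), (np.float64(10.3), np.float64(-3.08)), (np.float64(10.35), np.float64(-3.03)), (np.float64(10.4), np.float64(-2.96))]
omega 1.1890189860437022
F z 1.38 tan -1.05 rad -0.26 [0.46124 0.10262 0.13197] 10.4
```

Request:
apply_moves --commands '[[[0,0,0.03],0],[[0,0,0.03],0],[[0,0,0],0]]'

```text
time_s: 10.7
tcp_pos: [0.4611, 0.1025, 0.1313]
eef_rot: [0.0, 0.326, 0.945, -0.0]
contact_force: [-0.9, -1.5, 2.9]
grip_width: 0.0144
gripper_force: 59.2
```

```bash
python3 -c "
from trk import *
side(6,'s2')"
```

```text
[(np.float64(10.75), np.float64(-2.66)), (np.float64(10.8), np.float64(-2.63)), (np.float64(10.85), np.float64(-2.61)), (np.float64(10.9), np.float64(-2.57)), (np.float64(10.95), np.float64(-2.54)), (np.float64(11.0), np.float64(-2.52))]
omega 0.5864397426244722
F z 2.74 tan -1.71 rad 0.29 [0.46119 0.10261 0.13134] 11.0
```

Request:
apply_moves --commands '[[[0,0,0.01],0],[[0,0,0],0],[[0,0,0],0],[[0,0,0],0],[[0,0,0],0],[[0,0,0],0],[[0,0,0],0],[[0,0,0],0]]'

```text
time_s: 11.8
tcp_pos: [0.4612, 0.1026, 0.1312]
eef_rot: [-0.0, 0.326, 0.945, -0.0]
contact_force: [-1.8, -2.1, 2.8]
grip_width: 0.014
gripper_force: 59.2
```

```bash
python3 -c "
from trk import *
side(6,'s2')"
```

```text
[(np.float64(11.85), np.float64(-2.13)), (np.float64(11.9), np.float64(-2.09)), (np.float64(11.95), np.float64(-2.08)), (np.float64(12.0), np.float64(-2.06)), (np.float64(12.05), np.float64(-2.02)), (np.float64(12.1), np.float64(-2.01))]
omega 0.4859040620940621
F z 2.83 tan -1.73 rad -0.01 [0.46119 0.10264 0.1312 ] 12.1
```

Request:
apply_moves --commands '[[[0,0,0],0],[[0,0,0],0],[[0,0,0],0],[[0,0,0],0],[[0,0,0],0],[[0,0,0],0],[[0,0,0],0],[[0,0,0],0],[[0,0,0],0],[[0,0,0],0],[[0,0,0],0],[[0,0,0],0],[[0,0,0],0],[[0,0,0],0],[[0,0,0],0],[[0,0,0],0],[[0,0,0],0],[[0,0,0],0],[[0,0,0],0],[[0,0,0],0]]'

```text
time_s: 14.1
tcp_pos: [0.4612, 0.1026, 0.1312]
eef_rot: [-0.0, 0.326, 0.945, -0.0]
contact_force: [-1.3, -1.2, 3.5]
grip_width: 0.0143
gripper_force: 59.2
```

```bash
python3 -c "
from trk import *
side(6,'s2')"
```

```text
[(np.float64(14.15), np.float64(-1.11)), (np.float64(14.2), np.float64(-1.08)), (np.float64(14.25), np.float64(-1.06)), (np.float64(14.3), np.float64(-1.03)), (np.float64(14.35), np.float64(-1.0)), (np.float64(14.4), np.float64(-0.97))]
omega 0.5513900902931482
F z 3.53 tan -2.22 rad 0.06 [0.4612  0.10265 0.1312 ] 14.4
```

Request:
apply_moves --commands '[[[0,0,0],0],[[0,0,0],0],[[0,0,0],0],[[0,0,0],0],[[0,0,0],0],[[0,0,0],0],[[0,0,0],0],[[0,0,0],0],[[0,0,0],0],[[0,0,0],0],[[0,0,0],0],[[0,0,0],0],[[0,0,0],0],[[0,0,0],0],[[0,0,0],0],[[0,0,0],0]]'

```text
time_s: 16.0
tcp_pos: [0.4612, 0.1026, 0.1312]
eef_rot: [0.0, 0.326, 0.945, -0.0]
contact_force: [-1.4, -1.1, 3.0]
grip_width: 0.0144
gripper_force: 59.2
```

```bash
python3 -c "
from trk import *
side(14,'s2')"
```

```text
[(np.float64(16.05), np.float64(-0.25)), (np.float64(16.1), np.float64(-0.09)), (np.float64(16.15), np.float64(-0.21)), (np.float64(16.2), np.float64(-0.22)), (np.float64(16.25), np.float64(-0.26)), (np.float64(16.3), np.float64(-0.0)), (np.float64(16.35), np.float64(-0.12)), (np.float64(16.4), np.float64(-0.12)), (np.float64(16.45), np.float64(-0.05)), (np.float64(16.5), np.float64(-0.03)), (np.float64(16.55), np.float64(-0.02)), (np.float64(16.6), np.float64(0.01)), (np.float64(16.65), np.float64(0.05)), (np.float64(16.7), np.float64(0.04))]
omega 0.4266186882954802
F z 2.93 tan -1.83 rad -0.14 [0.46116 0.10265 0.13115] 16.7
```

Request:
apply_moves --commands '[[[0,0,0],0],[[0,0,0],0]]'

```text
time_s: 16.9
tcp_pos: [0.4611, 0.1026, 0.1312]
eef_rot: [-0.0, 0.326, 0.945, -0.0]
contact_force: [-1.6, -1.5, 2.2]
grip_width: 0.0141
gripper_force: 59.2
```

```bash
python3 -c "
from trk import *
L=side(5,'s2');run(2,'w5');L2=pickle.load(open('w5.pkl','rb'))
a=cv2.resize(L[-1]['color'][130:210,230:330],(500,400),interpolation=cv2.INTER_CUBIC)
b=cv2.resize(L2[-1]['color'][130:290,220:340],(300,400),interpolation=cv2.INTER_CUBIC)
cv2.imwrite('pics/c1.png',np.hstack([a,b]))"
```

```text
[(np.float64(16.95), np.float64(0.14)), (np.float64(17.0), np.float64(0.17)), (np.float64(17.05), np.float64(0.18)), (np.float64(17.1), np.float64(0.21)), (np.float64(17.15), np.float64(0.2))]
omega 0.3267777405163464
F z 2.72 tan -1.82 rad 0.32 [0.46126 0.10267 0.13126] 17.15
17.2 ring 0.226 410 [(-99, 126), (-15, 5), (25, 6), (95, 87), (167, 25)]
17.25 ring 0.246 432 [(-180, 1), (-99, 125), (-15, 5), (25, 6), (96, 88), (168, 24)]
F mean z 2.67 tan -1.96 rad -0.01 sd 1.95 tcp [0.46129 0.10268 0.13127] 17.25
```

View pics/c1.png

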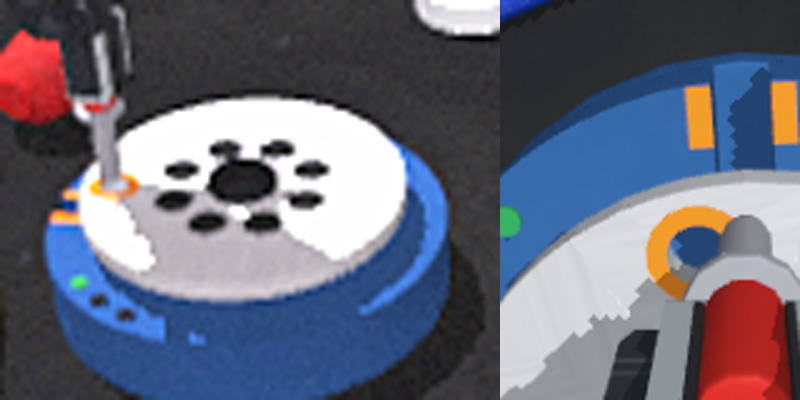

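The right panel shows the hole, at panel (695,255), already past the pin without catching. I'll check the radial alignment of foot and hole.

```bash
python3 -c "
from trk import *
for tag in('w5',):
  for c in pickle.load(open(tag+'.pkl','rb')):
    for ct,st,m in blobs(orange(c),60):
        if st[4]>300:
            k=max(cv2.findContours(m.astype(np.uint8),0,1)[0],key=len).reshape(-1,2)
            P=ray(c,k,.0614);P=P[(k[:,0]<308)]
            cc,rr=circ(P);print('ring',cc,rr,(cc-C)@U,(cc-C)@T,np.hypot(*(cc-C)))
        else: p=ray(c,ct,.04)[0]-C;print('mark',p@U,p@T)
    g=c['color'].astype(int);print('col',[tuple(g[y,318]) for y in range(208,226,2)]);print('row',[(x,g[222,x].max()) for x in range(304,334,1)])
    for uv in [(318,215),(318,216),(318,217)]:
        p=ray(c,[uv],.0614)[0]-C;print('foot centre rad,tan',p@U-.0048,p@T)
s=telemetry.sense();p=s['tcp_pos'][:2]-C;print('tcp',p@U,p@T)
"
```

```text
mark 0.08885528031616899 0.0055777040199764625
mark 0.08892303824500401 -0.015243023414405178
ring [0.45638972 0.09230275] 0.009094304289943041 0.06226280674957973 -0.01578195461618028 0.06351170681097836
col [(np.int64(223), np.int64(219), np.int64(217)), (np.int64(225), np.int64(221), np.int64(219)), (np.int64(225), np.int64(221), np.int64(219)), (np.int64(221), np.int64(218), np.int64(215)), (np.int64(127), np.int64(122), np.int64(119)), (np.int64(137), np.int64(130), np.int64(127)), (np.int64(138), np.int64(131), np.int64(128)), (np.int64(139), np.int64(132), np.int64(130)), (np.int64(139), np.int64(133), np.int64(131))]
row [(304, np.int64(116)), (305, np.int64(116)), (306, np.int64(116)), (307, np.int64(111)), (308, np.int64(78)), (309, np.int64(90)), (310, np.int64(97)), (311, np.int64(105)), (312, np.int64(112)), (313, np.int64(117)), (314, np.int64(122)), (315, np.int64(128)), (316, np.int64(131)), (317, np.int64(135)), (318, np.int64(139)), (319, np.int64(141)), (320, np.int64(143)), (321, np.int64(144)), (322, np.int64(143)), (323, np.int64(144)), (324, np.int64(145)), (32
[... 1207 characters left out ...]
64(112)), (313, np.int64(117)), (314, np.int64(122)), (315, np.int64(127)), (316, np.int64(131)), (317, np.int64(136)), (318, np.int64(139)), (319, np.int64(142)), (320, np.int64(143)), (321, np.int64(144)), (322, np.int64(143)), (323, np.int64(144)), (324, np.int64(144)), (325, np.int64(143)), (326, np.int64(148)), (327, np.int64(190)), (328, np.int64(221)), (329, np.int64(225)), (330, np.int64(224)), (331, np.int64(223)), (332, np.int64(223)), (333, np.int64(223))]
foot centre rad,tan 0.06594519131015729 -0.003856409913504035
foot centre rad,tan 0.06533422488865424 -0.003857506485437627
foot centre rad,tan 0.064722137760078 -0.003858604735008463
tcp 0.0641853192654016 -0.004590437642150274
```

The foot sits about 2 mm too far out radially, so it barely fit into the hole. I'll move inward, ease off a little for this turn, then press down to a slower crawl before the hole returns.

Request:
apply_moves --commands '[[[-0.05,0,-0.04],0],[[-0.06,0,0],0],[[-0.06,0.03,0],0],[[0,0,0],0],[[0,0,0],0]]'

```text
time_s: 17.75
tcp_pos: [0.4628, 0.1018, 0.1316]
eef_rot: [0.0, 0.326, 0.945, 0.0]
contact_force: [-0.5, -1.7, 3.1]
grip_width: 0.014
gripper_force: 59.1
```

```bash
sed -i 's/T=np.array(\[.615,.788\])/T=np.array([.572,.820])/' trk.py; python3 -c "
from trk import *
side(4,'s2')
L=run(1,'w6');c=L[0];g=c['color'].max(2).astype(int);print([(y,g[y,318]) for y in range(208,226)],[(x,g[222,x]) for x in range(304,334)])
for y in (214,216,218,220):
    p=ray(c,[(318,y)],.0616)[0]-C;print(y,'foot centre rad,tan',p@U-.0048,p@T)
"
```

```text
[(np.float64(17.8), np.float64(0.64)), (np.float64(17.85), np.float64(0.67)), (np.float64(17.9), np.float64(0.71)), (np.float64(17.95), np.float64(0.75))]
omega 0.7673368887312944
F z 2.46 tan -1.50 rad -0.12 [0.46273 0.10182 0.13159] 17.95
18.0 ring 0.781 696 [(-103, 138), (-15, 5), (22, 3), (26, 2), (94, 90), (158, 24)]
F mean z 2.46 tan -1.35 rad 0.72 sd 1.67 tcp [0.46269 0.10183 0.13158] 18.0
[(208, np.int64(222)), (209, np.int64(222)), (210, np.int64(221)), (211, np.int64(221)), (212, np.int64(221)), (213, np.int64(222)), (214, np.int64(222)), (215, np.int64(214)), (216, np.int64(126)), (217, np.int64(134)), (218, np.int64(134)), (219, np.int64(135)), (220, np.int64(137)), (221, np.int64(136)), (222, np.int64(138)), (223, np.int64(138)), (224, np.int64(138)), (225, np.int64(139))] [(304, np.int64(220)), (305, np.int64(221)), (306, np.int64(216)), (307, np.int64(157)), (308, np.int64(149)), (309, np.int64(105)), (310, np.int64(96)), (311, np.int64(104)), (312, np.int64(111)), (313, np.int64(116)), (314, np.int64(122)), (315, np.int64(125)), (316, np.int64(129)), (317, np.int64(135)), (318, np.int64(138)), (319, np.int64(141)), (320, np.int64(141)), (321, np.int64(144)), (322, np.int64(143)), (323, np.int64(143)), (324, np.int64(143)), (325, np.int64(142)), (326, np.int64(147)), (327, np.int64(187)), (328, np.int64(217)), (329, np.int64(221)), (330, np.int64(220)), (331, np.int64(220)), (332, np.int64(220)), (333, np.int64(220))]
214 foot centre rad,tan 0.06483617747030569 8.363032021179605e-05
216 foot centre rad,tan 0.06361449596866993 1.5858199146507075e-05
218 foot centre rad,tan 0.06238832951485425 -5.2161382503152156e-05
220 foot centre rad,tan 0.061157640242731556 -0.00012043051750844
```

Request:
apply_moves --commands '[[[0,0,0],0],[[0,0,0],0],[[0,0,0],0],[[0,0,0],0],[[0,0,0],0],[[0,0,0],0],[[0,0,0],0],[[0,0,0],0],[[0,0,0],0],[[0,0,0],0],[[0,0,0],0],[[0,0,0],0],[[0,0,0],0],[[0,0,0],0],[[0,0,0],0],[[0,0,0],0],[[0,0,0],0],[[0,0,0],0],[[0,0,0],0],[[0,0,0],0]]'

```text
time_s: 20.0
tcp_pos: [0.4627, 0.1018, 0.1316]
eef_rot: [0.0, 0.326, 0.945, 0.0]
contact_force: [-0.8, -1.1, 1.5]
grip_width: 0.0141
gripper_force: 59.1
```

Request:
apply_moves --commands '[[[0,0,0],0],[[0,0,0],0],[[0,0,0],0],[[0,0,0],0],[[0,0,0],0],[[0,0,0],0],[[0,0,0],0],[[0,0,0],0],[[0,0,0],0],[[0,0,0],0],[[0,0,0],0],[[0,0,0],0],[[0,0,0],0],[[0,0,0],0],[[0,0,0],0],[[0,0,0],0],[[0,0,0],0],[[0,0,0],0],[[0,0,0],0],[[0,0,0],0]]'

```text
time_s: 22.0
tcp_pos: [0.4627, 0.1018, 0.1316]
eef_rot: [-0.0, 0.326, 0.945, 0.0]
contact_force: [-1.3, -0.8, 1.4]
grip_width: 0.0141
gripper_force: 59.1
```

```bash
python3 -c "
from trk import *
side(4,'s2')"
```

```text
[(np.float64(22.05), np.float64(-2.14)), (np.float64(22.1), np.float64(-2.09)), (np.float64(22.15), np.float64(-2.04)), (np.float64(22.2), np.float64(-2.02))]
omega 0.8341551914069476
F z 1.68 tan -1.41 rad 0.22 [0.46274 0.1018  0.1316 ] 22.2
```

Request:
apply_moves --commands '[[[0,0,0],0],[[0,0,0],0],[[0,0,0],0],[[0,0,0],0],[[0,0,0],0],[[0,0,0],0],[[0,0,0],0],[[0,0,0],0],[[0,0,0],0],[[0,0,0],0],[[0,0,0],0],[[0,0,0],0],[[0,0,0.02],0],[[0,0,0.02],0],[[0,0,0.015],0],[[0,0,0],0]]'

```text
time_s: 23.8
tcp_pos: [0.4627, 0.1017, 0.1311]
eef_rot: [0.0, 0.326, 0.945, -0.0]
contact_force: [-0.5, -2.0, 3.1]
grip_width: 0.014
gripper_force: 59.2
```

```bash
python3 -c "
from trk import *
side(4,'s2');run(2,'w7')"
```

```text
[(np.float64(23.85), np.float64(-0.71)), (np.float64(23.9), np.float64(-0.7)), (np.float64(23.95), np.float64(-0.67)), (np.float64(24.0), np.float64(-0.67))]
omega 0.28383738243311146
F z 3.42 tan -1.65 rad 0.29 [0.46274 0.10181 0.1311 ] 24.0
24.05 ring -0.668 721 [(-102, 125), (-36, 4), (-15, 5), (22, 3), (26, 2), (60, 21), (105, 67), (165, 25)]
24.1 ring -0.654 715 [(-101, 124), (-36, 4), (-15, 5), (22, 3), (26, 2), (60, 21), (105, 67), (166, 25)]
F mean z 3.20 tan -2.27 rad 0.26 sd 2.29 tcp [0.46275 0.10181 0.13111] 24.1
```

Request:
apply_moves --commands '[[[0,0,0],0],[[0,0,0],0],[[0,0,0],0],[[0,0,0],0],[[0,0,0],0],[[0,0,0],0],[[0,0,0],0],[[0,0,0],0],[[0,0,0],0],[[0,0,0],0],[[0,0,0],0],[[0,0,0],0],[[0,0,0],0],[[0,0,0],0],[[0,0,0],0]]'

```text
time_s: 25.6
tcp_pos: [0.4627, 0.1018, 0.1311]
eef_rot: [0.0, 0.326, 0.945, 0.0]
contact_force: [-0.8, -1.7, 3.7]
grip_width: 0.0141
gripper_force: 59.2
```

```bash
cat >> trk.py <<'E'
def ringfit(c):  # tangent offset of hole from slot line by the visible outer ring edge
    for ct,st,m in blobs(orange(c),60):
        p=ray(c,ct,.0615)[0]-C
        if np.hypot(*p)<.076:
            k=max(cv2.findContours(m.astype(np.uint8),0,1)[0],key=len).reshape(-1,2);P=(ray(c,k,.0615)-C)
            print(round(c["t"],2),"ring px",st[4],"tan min/max mm",(P@T*1e3).min().round(1),(P@T*1e3).max().round(1))
E
python3 -c "
from trk import *
for c in run(3,'w8'): ringfit(c)"
```

```text
25.65 ring -0.253 528 [(-124, 112), (-50, 21), (-36, 4), (-15, 5), (22, 3), (26, 2), (60, 21), (116, 88), (179, 2)]
25.7 ring -0.245 516 [(-124, 112), (-50, 21), (-36, 4), (-15, 5), (22, 3), (26, 2), (60, 21), (116, 89), (179, 1)]
25.75 ring -0.232 494 [(-124, 113), (-50, 21), (-36, 4), (-15, 5), (24, 6), (60, 21), (117, 90), (179, 1)]
F mean z 3.59 tan -2.45 rad 0.09 sd 2.54 tcp [0.46276 0.10183 0.13106] 25.75
25.65 ring px 528 tan min/max mm 3.4 24.7
25.7 ring px 516 tan min/max mm 2.9 24.1
25.75 ring px 494 tan min/max mm 2.3 22.9
```

Request:
apply_moves --commands '[[[0,0,0],0],[[0,0,0],0],[[0,0,0],0],[[0,0,0],0],[[0,0,0.05],0],[[0,0,0.06],0],[[0,0,0],0]]'

```text
time_s: 26.45
tcp_pos: [0.4628, 0.1019, 0.1301]
eef_rot: [0.0, 0.326, 0.945, 0.0]
contact_force: [-1.9, -2.2, 3.6]
grip_width: 0.0139
gripper_force: 59.4
```

```bash
python3 -c "
from trk import *
for c in run(4,'w8',False): ringfit(c)"
```

```text
F mean z 5.32 tan -2.54 rad 0.06 sd 3.39 tcp [0.46279 0.10189 0.13012] 26.65
26.5 ring px 452 tan min/max mm -8.3 15.4
26.55 ring px 452 tan min/max mm -8.3 15.5
26.6 ring px 452 tan min/max mm -8.3 15.5
26.65 ring px 453 tan min/max mm -8.3 15.5
```

Stalled 3.6 mm short of centre. I'll ease off briefly and press again.

Request:
apply_moves --commands '[[[0,0,-0.1],0],[[0,0,0],0],[[0,0,0.05],0],[[0,0,0.05],0],[[0,0,0],0]]'

```text
time_s: 27.15
tcp_pos: [0.463, 0.102, 0.1298]
eef_rot: [0.0, 0.326, 0.945, 0.0]
contact_force: [0.3, -2.3, -0.4]
grip_width: 0.0144
gripper_force: 58.7
```

```bash
python3 -c "
from trk import *
for c in run(3,'w8',False): ringfit(c)"
```

```text
F mean z 0.49 tan -2.37 rad -1.70 sd 1.55 tcp [0.46259 0.10146 0.12955] 27.3
27.2 ring px 500 tan min/max mm -14.6 9.8
27.25 ring px 495 tan min/max mm -15.0 8.8
27.3 ring px 497 tan min/max mm -15.3 8.6
```

Vertical force is gone and tangential force remains, so the pin is in the hole. I'll lower slowly while watching the force.

Request:
apply_moves --commands '[[[0,0,0.05],0],[[0,0,0.05],0],[[0,0,0],0]]'

```text
time_s: 27.6
tcp_pos: [0.4628, 0.1018, 0.1289]
eef_rot: [0.0, 0.326, 0.945, -0.0]
contact_force: [-0.2, -2.2, 1.5]
grip_width: 0.0137
gripper_force: 58.8
```

```bash
python3 -c "
from trk import *
for c in run(3,'w8',False): ringfit(c)"
```

```text
F mean z 1.25 tan -2.73 rad -1.53 sd 1.83 tcp [0.46286 0.1018  0.12902] 27.75
27.65 ring px 495 tan min/max mm -14.9 8.9
27.7 ring px 495 tan min/max mm -14.9 9.0
27.75 ring px 495 tan min/max mm -14.9 9.0
```

Request:
apply_moves --commands '[[[0,0,0.08],0],[[0,0,0.08],0],[[0,0,0.08],0],[[0,0,0],0]]'

```text
time_s: 28.15
tcp_pos: [0.4627, 0.1017, 0.1263]
eef_rot: [0.0, 0.326, 0.945, -0.0]
contact_force: [1.0, -3.6, -2.3]
grip_width: 0.0142
gripper_force: 58.8
```

```bash
python3 -c "
from trk import *
for c in run(2,'w8',False): ringfit(c)"
```

```text
F mean z -1.00 tan -2.99 rad -2.56 sd 1.80 tcp [0.46263 0.10156 0.12621] 28.25
28.2 ring px 505 tan min/max mm -14.3 9.8
28.25 ring px 502 tan min/max mm -14.4 9.6
```

Request:
apply_moves --commands '[[[-0.04,0,0.1],0],[[-0.02,0,0.15],0],[[0,0,0.2],0],[[0,0,0.2],0],[[0,0,0.2],0],[[0,0,0],0]]'

```text
time_s: 28.85
tcp_pos: [0.4631, 0.1014, 0.1178]
eef_rot: [-0.0, 0.326, 0.945, -0.0]
contact_force: [0.7, -2.7, 0.4]
grip_width: 0.0139
gripper_force: 58.8
```

```bash
python3 -c "
from trk import *
for c in run(2,'w8',False): ringfit(c)"
```

```text
F mean z 0.30 tan -1.81 rad -1.34 sd 1.17 tcp [0.46314 0.10145 0.11794] 28.95
28.9 ring px 482 tan min/max mm -14.3 9.9
28.95 ring px 482 tan min/max mm -14.3 9.9
```

Request:
apply_moves --commands '[[[-0.02,0,0.15],0],[[0,0,0.15],0],[[0,0,0.15],0],[[0,0,0.15],0],[[0,0,0.15],0],[[0,0,0.15],0],[[0,0,0.15],0],[[0,0,0.15],0],[[0,0,0],0]]'

```text
time_s: 29.85
tcp_pos: [0.4633, 0.1013, 0.1058]
eef_rot: [-0.0, 0.326, 0.945, -0.0]
contact_force: [-0.4, -3.8, 0.7]
grip_width: 0.0137
gripper_force: 58.8
```

```bash
python3 -c "
from trk import *
for c in run(2,'w8',False): ringfit(c)"
```

```text
F mean z 0.78 tan -2.73 rad -1.74 sd 1.78 tcp [0.46335 0.1013  0.10599] 29.95
29.9 ring px 354 tan min/max mm -14.5 8.9
29.95 ring px 355 tan min/max mm -14.4 9.0
```

Request:
apply_moves --commands '[[[0,0,0.15],0],[[0,0,0.15],0],[[0,0,0.15],0],[[0,0,0.15],0],[[0,0,0.15],0],[[0,0,0.15],0],[[0,0,0.05],0],[[0,0,0],0]]'

```text
time_s: 30.75
tcp_pos: [0.4634, 0.1013, 0.0965]
eef_rot: [-0.0, 0.326, 0.945, -0.0]
contact_force: [1.0, -3.1, 0.2]
grip_width: 0.0139
gripper_force: 58.8
```

Request:
apply_moves --commands '[[[0,0,0.05],0],[[0,0,0.05],0],[[0,0,0],0]]'

```text
time_s: 31.05
tcp_pos: [0.4634, 0.1013, 0.0955]
eef_rot: [0.0, 0.326, 0.945, -0.0]
contact_force: [1.1, -3.6, 1.2]
grip_width: 0.014
gripper_force: 58.8
```

Request:
apply_moves --commands '[[[0,0,0.05],0],[[0,0,0.04],0],[[0,0,0],0]]'

```text
time_s: 31.35
tcp_pos: [0.4634, 0.1013, 0.0946]
eef_rot: [0.0, 0.326, 0.945, -0.0]
contact_force: [-0.3, -3.5, 0.5]
grip_width: 0.0144
gripper_force: 58.8
```

```bash
python3 -c "
from trk import *
for c in run(3,'w8',False): ringfit(c)"
```

```text
F mean z 1.15 tan -2.53 rad -2.21 sd 2.00 tcp [0.46337 0.10133 0.09465] 31.5
```

Request:
apply_moves --commands '[[[0,0,0.05],0],[[0,0,0.05],0],[[0,0,0],0]]'

```text
time_s: 31.8
tcp_pos: [0.4634, 0.1014, 0.0937]
eef_rot: [0.0, 0.326, 0.945, 0.0]
contact_force: [-0.4, -2.8, 2.4]
grip_width: 0.0141
gripper_force: 58.9
```

```bash
python3 -c "
from trk import *
run(3,'w8',False)
c=pickle.load(open('w8.pkl','rb'))[-1];d=side(1,'s9')[0]
a=cv2.resize(d['color'][130:210,230:330],(500,400),interpolation=cv2.INTER_CUBIC)
b=cv2.resize(c['color'][130:290,260:380],(300,400),interpolation=cv2.INTER_CUBIC)
cv2.imwrite('pics/c2.png',np.hstack([a,b]))"
```

```text
F mean z 1.48 tan -2.82 rad -1.21 sd 1.88 tcp [0.46336 0.10138 0.09371] 31.95
[]
F z 2.48 tan -1.75 rad -1.23 [0.46339 0.10137 0.09372] 32.0
```

Request:
apply_moves --commands '[[[0,0,0.05],0],[[0,0,0],0],[[0,0,0],0]]'

```text
time_s: 32.3
tcp_pos: [0.4634, 0.1014, 0.0933]
eef_rot: [0.0, 0.326, 0.945, 0.0]
contact_force: [-1.0, -1.9, 3.5]
grip_width: 0.0138
gripper_force: 59.0
```

```bash
python3 -c "
from trk import *
run(3,'w8',False)"
```

```text
F mean z 3.62 tan -2.51 rad -1.22 sd 2.65 tcp [0.46336 0.10139 0.09322] 32.45
```

The collar is on the rotor: Fz rose from 1.5 to 3.6 N. Releasing.

Request:
apply_moves --commands '[[[0,0,0],0],[[0,0,0],0],[[0,0,0],0],[[0,0,0],0],[[0,0,0],0],[[0,0,0],0]]' --grip 0

```text
time_s: 33.05
tcp_pos: [0.4634, 0.1014, 0.0931]
eef_rot: [-0.0, 0.326, 0.945, 0.0]
contact_force: [-0.4, -0.6, -0.3]
grip_width: 0.0429
gripper_force: 0.0
```

Request:
apply_moves --commands '[[[0,0,-0.5],0],[[0,0,-1.5],0],[[0,0,-2.5],0],[[0,0,-2.5],0],[[0,0,-2.5],0],[[0,0,-1],0],[[0,0,0],0]]'

```text
time_s: 33.75
tcp_pos: [0.4645, 0.1016, 0.1996]
eef_rot: [0.002, 0.326, 0.945, 0.001]
contact_force: [-0.4, 0.6, 0.3]
grip_width: 0.0425
gripper_force: 0.0
```

```bash
python3 -c "
from trk import *
L=run(4,'w9',False)
for c in (L[0],L[-1]):
    H=cv2.cvtColor(c['color'],cv2.COLOR_BGR2HSV);h,S,v=H[...,0].astype(int),H[...,1],H[...,2]
    for ct,st,_ in blobs(((h<6)|(h>174))&(S>150)&(v>90),60):
        p=ray(c,ct,.084)[0]-C
        if np.hypot(*p)<.1: print('handle',ct,st,'rad,tan',p@U,p@T)
    for ct,st,m in blobs(orange(c),40):
        p=ray(c,ct,.062)[0]-C;print('orange',ct,st,p@U,p@T)
"
```

```text
F mean z 0.03 tan -0.18 rad -0.05 sd 0.56 tcp [0.46237 0.10111 0.19681] 33.95
handle [311.90205371 200.10110585] [300 183  23  34 633] rad,tan 0.06198507342241799 -0.003311854565785272
orange [327.75       149.80714286] [324 141   8  19 140] 0.09304987531837526 0.009952630684932752
orange [301.55072464 151.96376812] [298 143   8  19 138] 0.09254243222296903 -0.009364747816724011
orange [297.775 191.275] [296 180   6  22  40] 0.06266454068141991 -0.014307464597355575
orange [ 44.6969697  242.24242424] [ 40 238  10   9  66] 0.031087135882239245 -0.2266885119284974
handle [314.85780526 203.6568779 ] [303 187  23  34 647] rad,tan 0.06195233479478604 -0.0033271188582638936
orange [304.41726619 155.        ] [301 145   8  20 139] 0.0925503187000452 -0.009386334742117452
orange [330.72340426 152.80851064] [327 144   8  19 141] 0.09309549013576604 0.009867487021883616
orange [300.69047619 194.14285714] [299 184   6  22  42] 0.06296196272213189 -0.014177404151633677
orange [ 46.34782609 244.86956522] [ 42 241  10   9  69] 0.03136839040945746 -0.2264229046134966
```

The pin is at rest, about 3 mm off the slot line, inside the tolerance. Handing in.

```bash
python3 -c "
from bench import job
print(job.finish_job())"
```

```text
the job is handed in; nothing more can be done
None
```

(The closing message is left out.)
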